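# Point out the empty pocket of an exam kit and log it

## Task

One part is missing from the foam kit tray: point at the empty pocket by bringing your fingertips straight down to just over its mouth, holding there for two seconds and going straight up again, without touching the tray or its parts and without going low over any filled pocket. Then log the gap by pressing the larger of the two buttons on the check-in box right down, let it come back up and move clear. Leave the smaller button and everything else alone.

Things in the scene. Friction and masses are not known exactly. Their poses are not given: they have to be found in the camera images.
- tray: Fixed open kit tray of dark grey foam in a white sleeve, 198 x 278 mm (x, y) and 45 mm high, flat on the table. Six square pockets, 60 x 60 mm and 30 mm deep, in 2 rows (x = -40, +40 mm) of 3 (y = -80, 0, +80 mm). Five hold a part that stands 16 to 22 mm above the foam; one is empty. Origin: centre of the underside, z up. It lies left or right of the robot's centre line, with the check-in box on the other side.
- gap: Bare foam-grey liner, 56 x 56 x 2 mm, fixed on the floor of the empty pocket. Origin: centre of its underside, 14.5 mm above the table; axes as the tray's. Not to be touched.
- gap_mouth (a point): Centre of the mouth of the empty pocket, level with the foam's top face, 45 mm above the table; z up. Pointing means the fingertips over the middle of the pocket, at best 15 to 40 mm above this point.
- chestpiece: Bare steel stethoscope head: a 44 mm disc with a narrow neck and a 32 mm top disc, 50 mm high. It fills one of the tray's six pockets (which one varies; +/-0.4 rad of yaw against the tray). Origin: centre of its underside, on the pocket's floor, z up. Not to be touched.
- ear_scope: White plastic ear-scope head: a 38 mm drum that narrows to a cone, 52 mm high. It fills one of the tray's six pockets (which one varies; +/-0.4 rad of yaw against the tray). Origin: centre of its underside, on the pocket's floor, z up. Not to be touched.
- finger_clip: White finger-clip pulse meter, 34 x 42 x 46 mm, with a small dark window on top. It fills one of the tray's six pockets (which one varies; +/-0.4 rad of yaw against the tray). Origin: centre of its underside, on the pocket's floor, z up. Not to be touched.
- lens_jar: Clear round jar with a grey cap, 40 mm wide, 50 mm high. It fills one of the tray's six pockets (which one varies; +/-0.4 rad of yaw against the tray). Origin: centre of its underside, on the pocket's floor, z up. Not to be touched.
- battery: Bare metal battery block, 30 x 42 x 48 mm. It fills one of the tray's six pockets (which one varies; +/-0.4 rad of yaw against the tray). Origin: centre of its underside, on the pocket's floor, z up. Not to be touched.
- checkbox: Fixed grey check-in box, 100 x 170 x 50 mm (x, y, z), with two round grey push buttons and a dark strip on its top. Origin: centre of its underside, z up.
- log_key_top (a point): Centre of the top face of the larger button (44 mm across), the one to press, straight down; 72 mm above the table when up (22 mm above the box), in a black housing 60 mm across.
- log_key (a joint): Travel of the larger button: 0 up, 0.006 m fully down. A spring lifts it; about 5 N hold it fully down.
- skip_key_top (a point): Centre of the top face of the smaller button (18 mm across), 90 mm from the larger one along the box's -y; not to be pressed; 71 mm above the table when up.
- skip_key (a joint): Travel of the smaller button: 0 up, 0.005 m fully down.
- carton: Loose small white carton, 60 x 70 x 50 mm, on the table between robot and work. Origin: centre of its underside. Bystander.
- tape_roll: Loose roll of tape lying flat, 84 mm across, 36 mm high. Origin: centre of its underside. Bystander.
- spray: Loose white bottle with a grey cap, 52 mm across, 130 mm high, standing beyond the work. Origin: centre of its underside. Bystander.
Not all that is in view belongs to the job. Several things have the shape of the checkbox; the one meant has the colours described above.

How it is judged:
By the outcome, as a careful person would: the job done as asked, in the order asked, and still so for the second after the job is handed in, with the robot touching nothing.
It also fails if it takes over 42 s, if anything falls off the work surface, if the arm or the gripper's body presses on something with over 40 N, if the wrist force passes 120 N, or if a joint passes its speed limit or range.

## Robot

A 6-joint arm with a two-finger parallel gripper is mounted at the origin on the work surface. World frame = base frame: x ahead of the robot, y to its left, z up, the work surface at z = 0. Lengths are in m, angles in rad, forces in N, time in s.
With the tool pointing down it reaches from about 0.3 to 0.875 m from the base axis. Payload 4.2 kg.
Tool frame: the origin (TCP) lies at the very end of the fingers, on their centre line; the grasp point (between the pads) lies 19 mm behind it; z points along the fingers, x is the direction in which the jaws open and shut, and the axes are right-handed (so a half turn about z gives the same grasp; the last joint's range is limited). The gripper opens to 85 mm and grips with 20 to 120 N. Pads are 22 mm wide; open, the fingers measure 114 mm over their backs; the gripper's body (76 mm by 85 mm) begins 54 mm behind the grasp point. The pads swing forward as they close: fully open they stand 13 mm farther back than shut.
Start: joints at [-1.134, 0.32, 1.565, -0, 1.257, -0.02], TCP at [0.254, -0.516, 0.231] pointing down, gripper open.
Joint ranges: [-3.11, 3.11], [-0.84, 2.01], [0.21, 2.61], [-1.34, 4.49], [0.05, 2.63], [-2.56, 2.56]. Speed limits (rad/s): [2.57, 2.57, 3.14, 3.14, 3.14, 3.14].

## Interface

Orientations are given as a unit quaternion [x, y, z, w].
In Python, from cell import status, cams, job_done gives the robot as it stands.
- The arm moves only by the shell command python3 -m handwheel 'ROWS' [FORCE]. ROWS is JSON, a list of rows, each a list of 3 entries, a list of its own where there are three numbers: the shift along the tool's x, y, z in mm, then the turn, a rotation vector about the tool's x, y, z in degrees, then the opening in per cent of the stroke, from 0 (shut) to 100 (fully open). A call has 1 to 8 rows; each row is the pose to reach, as a shift and turn from the pose commanded when the call began, along the tool's axes at that moment; what a row does not reach only later rows make up. A row lasts 1/12 s, in which the tool goes at most 41.7 mm and 7.16 degrees, less where a joint would pass 70% of its speed; a pose out of reach is approached as far as the arm can. A call with a gripper value outside its range is refused whole. The fingers move at their own pace and stop on an object; FORCE is the grip in N (left out, the last holds). Time passes only in rows, so rows that repeat a pose let the fingers close. It gives the time, the measured TCP pose, the force and the opening at its end, in the units of the state.
- status.get_obs(): the state, without advancing time (a new reading comes with each control period).
- cams.snapshot(name): name is "scene" or "side" or "wrist"; returns a dict with "image" (384x512x3 uint8, blue, green, red), "mtx" (3x3 intrinsics, pixels), "dist" ([k1, k2, p1, p2, k3] as OpenCV has them; the pictures are not rectified), "R" (3x3) and "t" (3): a world point X has camera coordinates R X + t. Camera axes: x right, y down, z forward; pixel columns grow to the right and rows downward; lengths in m; the calibration is good to about 2 mm. A picture is of the moment at which its call begins. There is no depth.
- job_done(): hands the job in, once; it reports no verdict.
The state is a dict: "clock": time; "joint_positions": joint angles; "joint_velocities": joint speeds; "effort": joint torques, N m; "ee_pos": TCP position; "ee_rot": TCP orientation; "wrist_force": force on the tool from outside, world axes, zero at the start; "torque": the same for the moment, N m; "gripper_width": finger opening in m.
Only numpy, scipy, OpenCV 4.12 (cv2) and the standard library are available. Lean on these libraries where they do the work, as an engineer would, in place of code of your own. Each camera call takes 0.05 s, during which the arm holds its last target.

## Working session

There is one attempt and no reset: what is moved stays moved. The work goes in short steps, Python scripts to look and compute and a shell command to move; the robot and the scene stay as the last step left them, time stands still between calls to the robot, and variables do not carry over. Pictures are saved under pics/ and viewed, and the job is handed in when it is done.

```bash
mkdir -p pics; ls; python3 - <<'E'
from cell import status,cams
import cv2
o=status.get_obs()
print({k:o[k] for k in ('clock','ee_pos','ee_rot','wrist_force','gripper_width')})
for n in('scene','side','wrist'):
    s=cams.snapshot(n); cv2.imwrite(f'pics/{n}0.png',s['image'])
    print(n,s['mtx'],s['dist'],(-s['R'].T@s['t']))
E
```

```text
pics
{'clock': 0.0, 'ee_pos': array([ 0.25340318, -0.51561559,  0.23045858]), 'ee_rot': array([ 8.48837011e-01, -5.28653859e-01, -7.63301435e-04, -4.94112712e-04]), 'wrist_force': array([-0.56393325,  0.43168448,  0.17081375]), 'gripper_width': 0.08553965887410038}
scene [[452.63849178   0.         250.83812212]
 [  0.         452.63849178 191.2410939 ]
 [  0.           0.           1.        ]] [-0.14199873  0.          0.          0.          0.        ] [ 1.25900057 -0.41241078  1.04019649]
side [[431.56611424   0.         254.0286934 ]
 [  0.         431.56611424 193.11409079]
 [  0.           0.           1.        ]] [-0.00371071  0.          0.          0.          0.        ] [0.33850029 0.84553243 0.62094438]
wrist [[282.93180087   0.         255.51478477]
 [  0.         282.93180087 193.50448444]
 [  0.           0.           1.        ]] [0.01280064 0.         0.         0.         0.        ] [ 0.32116609 -0.48121809  0.37375945]
```

View pics/scene0.png

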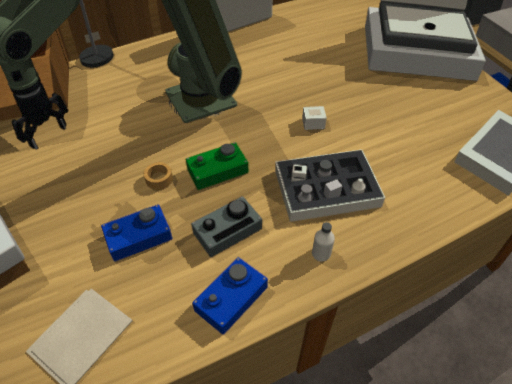

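View pics/side0.png

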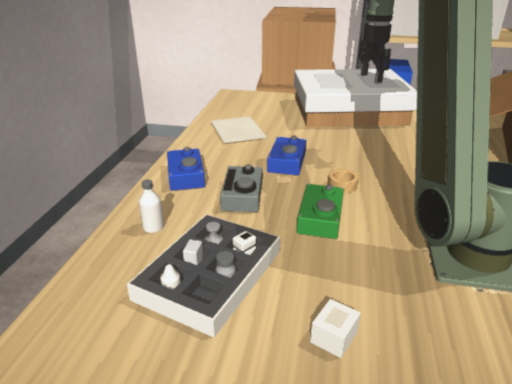

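View pics/wrist0.png

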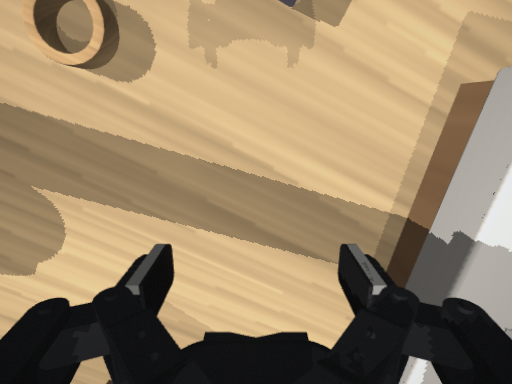

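The scene view shows four boxes of the same shape: green (218,165), blue (136,232), blue (231,294) and grey (227,225). Only the grey one, with its dark strip, fits the description. The empty pocket looks like the one near scene (351,163), side (207,288). I'll enlarge both to confirm.

```bash
python3 - <<'E'
import cv2,numpy as np
a=cv2.imread('pics/scene0.png');b=cv2.imread('pics/side0.png')
def crop(i,x,y,w,h,k): return cv2.resize(i[y:y+h,x:x+w],None,fx=k,fy=k,interpolation=cv2.INTER_CUBIC)
t=np.hstack([crop(a,270,140,120,90,3.3),crop(a,180,190,95,90,3.3)]);u=np.hstack([crop(b,125,210,160,120,2.45),crop(b,205,155,77,60,4.9)[:294]])
print(t.shape,u.shape)
w=max(t.shape[1],u.shape[1]);p=lambda i:np.pad(i,((0,0),(0,w-i.shape[1]),(0,0)))
cv2.imwrite('pics/crops.png',np.vstack([p(t),p(u)]))
E
```

```text
(297, 710, 3) (294, 769, 3)
```

View pics/crops.png

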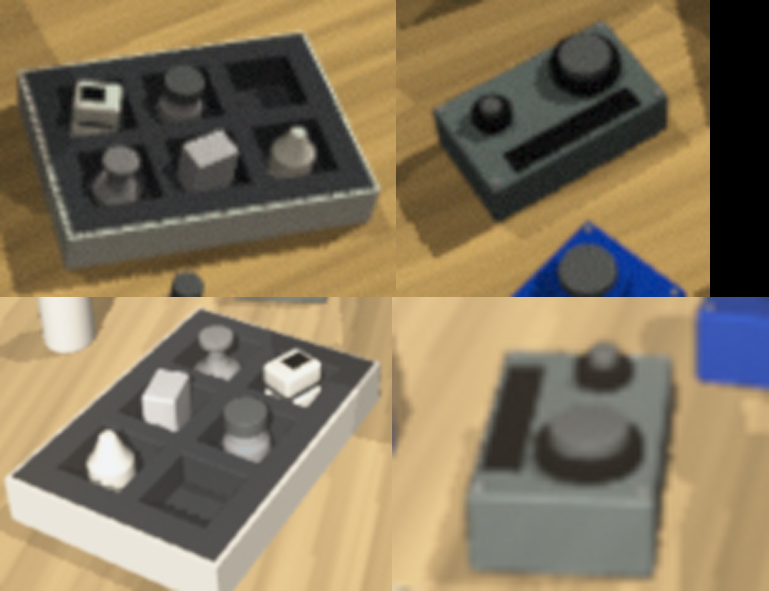

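The crops show that the back pocket nearest the carton in the tray holds no part in either view. The grey box has its larger button at about scene (237,208), side (245,185), and a dark strip. Next I measure them.

```bash
cat > h.py <<'E'
import cv2,numpy as np,json
from cell import cams
def ray(s,px,z):
    px=np.asarray(px,float).reshape(-1,1,2)
    u=cv2.undistortPoints(px,s['mtx'],s['dist'])[:,0]
    d=np.c_[u,np.ones(len(u))]@s['R']; c=-s['R'].T@s['t']
    return c+d*((z-c[2])/d[:,2])[:,None]
def proj(s,X):
    return cv2.projectPoints(np.asarray(X,float).reshape(-1,1,3),cv2.Rodrigues(s['R'])[0],s['t'],s['mtx'],s['dist'])[0][:,0]
E
python3 - <<'E'
from h import *
roi={'scene':[(270,140,120,90),(180,190,90,70)],'side':[(125,210,160,120),(210,155,62,60)]}
seeds={'scene':((351,163),(237,208)),'side':((207,288),(245,182))}
for n in('scene','side'):
    s=cams.snapshot(n);im=s['image'];g=cv2.cvtColor(im,cv2.COLOR_BGR2GRAY);hsv=cv2.cvtColor(im,cv2.COLOR_BGR2HSV)
    x,y,w,h=roi[n][0]
    m=np.zeros_like(g);sub=((hsv[y:y+h,x:x+w,1]<60)&(g[y:y+h,x:x+w]<(75 if n=='scene' else 100)))
    m[y:y+h,x:x+w]=sub*255
    c=max(cv2.findContours(m,cv2.RETR_EXTERNAL,cv2.CHAIN_APPROX_NONE)[0],key=cv2.contourArea)
    P=ray(s,cv2.convexHull(c).reshape(-1,2),.045)[:,:2]
    r=cv2.minAreaRect((P*1000).astype(np.float32));print(n,'tray',r)
    b=cv2.boxPoints(r);v=im.copy();cv2.drawContours(v,[c],-1,(0,255,0),1)
    # values across button
    for q,(cx,cy) in enumerate(seeds[n]): print(g[cy-14:cy+15:2,cx], g[cy,cx-16:cx+17:2])
    cv2.polylines(v,[proj(s,np.c_[b/1000,np.full(4,.045)]).astype(int)],True,(0,0,255))
    cv2.imwrite(f'pics/m_{n}.png',cv2.resize(v[y-10:y+h+10,x-10:x+w+10],None,fx=4,fy=4,interpolation=0))
E
```

```text
scene tray ((571.9152221679688, 176.68276977539062), (267.7023620605469, 187.597412109375), 73.78001403808594)
[165 118  51  55  35  22  19  22  26  35  33  32  52  55  47] [53 50 34 26 25 23 21 22 22 20 18 18 27 50 55 54 86]
[115 116  97  80  81  84  84  83  83  53  23  13  13  65  74] [ 95  91  59  13  45  81  83  84  83  84  84  79  30  31  88  97 122]
side tray ((573.1868896484375, 175.90475463867188), (267.5057373046875, 186.41175842285156), 73.75745391845703)
[79 85 77 77 76 76 77 70 70 79 80 80 81 72 60] [61 60 60 72 77 73 69 68 70 73 73 76 77 78 76 74 79]
[ 73  49  48  99 123 112 114 116 122 114  65  45  52 123 148] [ 46  47  88  65  86 114 115 116 116 117 117 116  69  84 126 114  80]
```

View pics/m_scene.png

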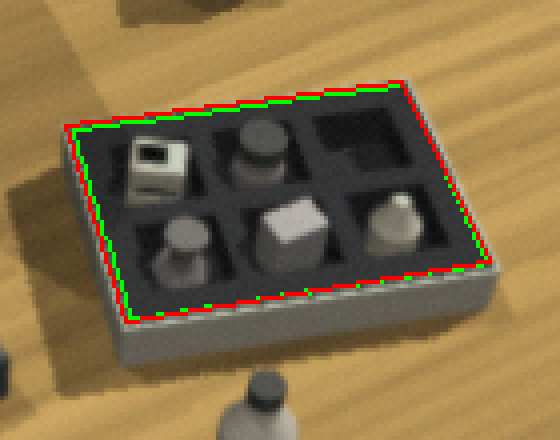

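View pics/m_side.png

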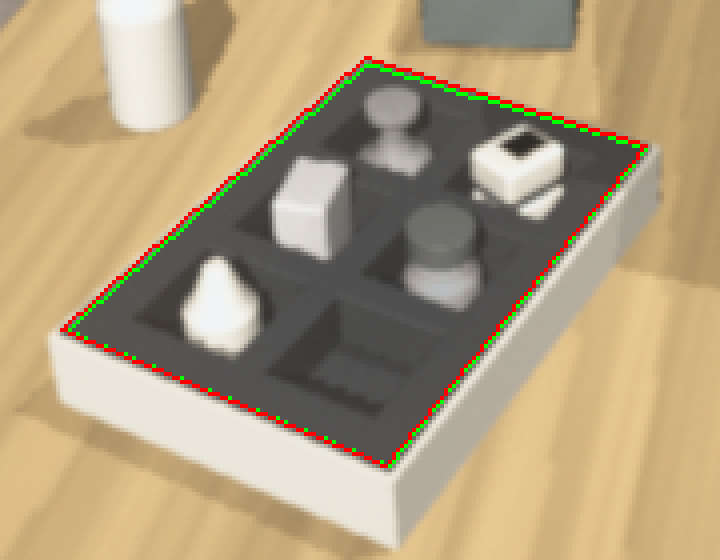

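Both views put the tray centre at (572.5, 176.3) mm. The foam measures 268 x 187 mm, which fits the 278 x 198 mm sleeve. Now the gap point and the buttons.

```bash
python3 - <<'E'
from h import *
r=((572.5,176.3),(267.6,187),73.77);b=cv2.boxPoints(r)
e=[b[1]-b[0],b[2]-b[1]];e.sort(key=np.linalg.norm)
L=e[1]/np.linalg.norm(e[1]);S=e[0]/np.linalg.norm(e[0]);print('long',L,'short',S)
seeds={'scene':((351,163),(237,205)),'side':((207,288),(245,180))}
rects={'scene':[(222,194,30,30),(80)],'side':[(228,166,36,34),(90)]}
for n in('scene','side'):
    s=cams.snapshot(n);im=s['image'];g=cv2.cvtColor(im,cv2.COLOR_BGR2GRAY)
    p=ray(s,seeds[n][0],.03)[0,:2]*1000-r[0];print(n,'gap seed tray coords',p@L,p@S)
    for sl in(1,-1):
        for ss in (1,-1):
            C=np.array(r[0])+80*sl*L+40*ss*S
            if sl*(p@L)>0 and ss*(p@S)>0: print('gap',C,np.linalg.norm(C)); G=C
    v=im.copy()
    sq=[np.r_[(G+30*(a*L+c*S))/1000,.045] for a,c in((1,1),(1,-1),(-1,-1),(-1,1))]
    cv2.polylines(v,[np.round(proj(s,sq)).astype(int)],True,(0,0,255))
    cx,cy=seeds[n][1]
    # housing (very dark) edge & button top via threshold+flood
    m=np.zeros((g.shape[0]+2,g.shape[1]+2),np.uint8)
    cv2.floodFill(g.copy(),m,(cx,cy),255,12,12,4|(255<<8)|cv2.FLOODFILL_MASK_ONLY|cv2.FLOODFILL_FIXED_RANGE)
    c=max(cv2.findContours(m[1:-1,1:-1],cv2.RETR_EXTERNAL,cv2.CHAIN_APPROX_NONE)[0],key=cv2.contourArea)
    P=(ray(s,c.reshape(-1,2),.072)[:,:2]*1000).astype(np.float32)
    print('button circ',cv2.minEnclosingCircle(P),'ellipse',cv2.fitEllipse(P), len(c))
    cv2.drawContours(v,[c],-1,(0,255,0),1)
    cv2.imwrite(f'pics/b_{n}.png',cv2.resize(np.hstack([v[190:270,185:275],v[140:220,290:380]] if n=='scene' else [v[150:230,200:290],v[240:320,160:250]]),None,fx=4,fy=4,interpolation=0))
E
```

```text
long [0.279494   0.96014744] short [ 0.9601475 -0.2794938]
scene gap seed tray coords 93.3791701101048 -60.495006708569406
gap [556.45362091 264.29155045] 616.0281291154516
button circ ((555.35693359375, -111.79405975341797), 25.419105529785156) ellipse ((558.0571899414062, -112.62300109863281), (36.0166130065918, 46.69371795654297), 42.102294921875) 46
side gap seed tray coords 64.04088839629841 -35.65503818776013
gap [556.45362091 264.29155045] 616.0281291154516
button circ ((568.7764892578125, -117.61737823486328), 78.09445190429688) ellipse ((561.5294799804688, -139.4268341064453), (75.8316421508789, 145.66078186035156), 21.65888023376465) 142
```

```bash
python3 -c "
import cv2,numpy as np
cv2.imwrite('pics/b.png',cv2.resize(np.vstack([cv2.imread('pics/b_scene.png'),cv2.imread('pics/b_side.png')]),None,fx=.9,fy=.9))"
```

```text
(no output)
```

View pics/b.png

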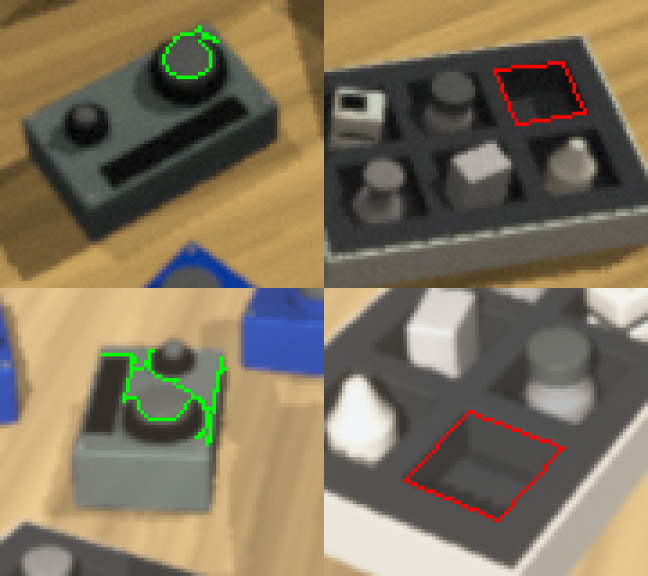

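The red outline matches the pocket mouth in both views. The button mask leaked onto the box in the side view, so I clean it up and check with projected circles.

```bash
python3 - <<'E'
from h import *
seeds={'scene':(237,205),'side':(245,182)}
ims=[];S={}
for n in('scene','side'):
    s=cams.snapshot(n);S[n]=s;im=s['image'];g=cv2.cvtColor(im,cv2.COLOR_BGR2GRAY)
    cx,cy=seeds[n]
    m=np.zeros((g.shape[0]+2,g.shape[1]+2),np.uint8)
    cv2.floodFill(g.copy(),m,(cx,cy),255,12,12,4|(255<<8)|cv2.FLOODFILL_MASK_ONLY|cv2.FLOODFILL_FIXED_RANGE)
    m=m[1:-1,1:-1].copy(); k=np.zeros_like(m);cv2.circle(k,(cx,cy),18,255,-1);m&=k
    m=cv2.morphologyEx(m,cv2.MORPH_OPEN,cv2.getStructuringElement(cv2.MORPH_ELLIPSE,(9,5) if n=='side' else (7,7)))
    c=max(cv2.findContours(m,cv2.RETR_EXTERNAL,cv2.CHAIN_APPROX_NONE)[0],key=cv2.contourArea)
    P=(ray(s,c.reshape(-1,2),.072)[:,:2]*1000).astype(np.float32)
    print(n,'circ',cv2.minEnclosingCircle(P),'ell',cv2.fitEllipse(P),'bbox px',cv2.boundingRect(c))
C=np.array([556.5,-115.])
th=np.linspace(0,2*np.pi,60)
for n in S:
    s=S[n];v=cv2.resize(s['image'],None,fx=8,fy=8,interpolation=cv2.INTER_CUBIC)
    for rr,z,col in((22,.072,(0,255,0)),):
        X=np.c_[(C[0]+rr*np.cos(th))/1000,(C[1]+rr*np.sin(th))/1000,np.full(60,z)]
        cv2.polylines(v,[np.round(proj(s,X)*8+3.5).astype(int)],True,col)
    cx,cy=seeds[n];ims.append(v[8*(cy-25):8*(cy+25),8*(cx-25):8*(cx+25)])
cv2.imwrite('pics/btn.png',np.hstack(ims))
E
```

```text
scene circ ((558.9076538085938, -112.99756622314453), 21.261474609375) ell ((559.1950073242188, -114.91490936279297), (34.87763595581055, 40.35919952392578), 80.71424865722656) bbox px (230, 199, 14, 13)
side circ ((569.1373901367188, -119.52593994140625), 36.602256774902344) ell ((566.4279174804688, -119.74102783203125), (42.62130355834961, 70.4207763671875), 32.870452880859375) bbox px (234, 173, 20, 14)
```

View pics/btn.png

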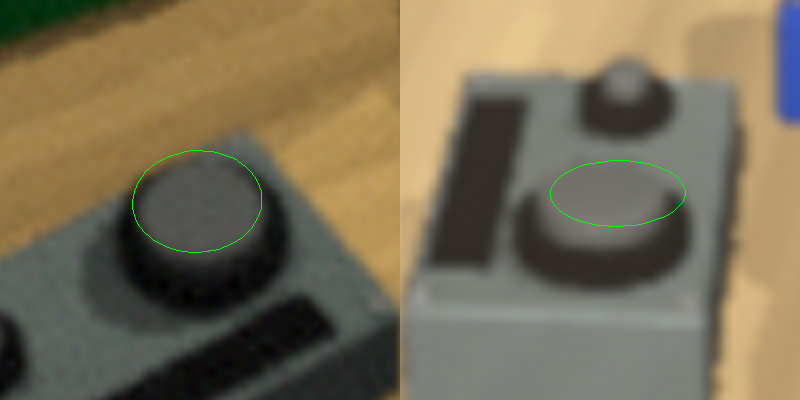

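Fitting the two views together puts the log key at about (559, -114) mm. A helper now turns targets into tool-axis shifts.

```bash
cat > d.py <<'E'
import sys,numpy as np
from cell import status
from scipy.spatial.transform import Rotation as R
o=status.get_obs();T=np.array([float(a) for a in sys.argv[1:4]])
print('t',o['clock'],'pos',o['ee_pos'].round(4),'F',o['wrist_force'].round(2),'w',round(o['gripper_width'],4))
print('delta mm',(R.from_quat(o['ee_rot']).inv().apply(T-o['ee_pos'])*1000).round(1),'R_z',R.from_quat(o['ee_rot']).as_matrix()[:,2].round(4))
E
python3 d.py .5565 .2643 .23
python3 - <<'E'
from h import *
s=cams.snapshot('scene')
print('log',ray(s,(237.2,205),.072)*1000,'skip',ray(s,(209,228.5),.071)*1000,'spray top',ray(s,(326,228),.13)*1000)
s=cams.snapshot('side')
print('skip side',ray(s,(248.2,168),.071)*1000,'log side',ray(s,(245.2,181),.072)*1000)
E
```

```text
t 0.45 pos [ 0.2536 -0.516   0.2313] F [-0.33 -0.06 -0.22] w 0.0851
delta mm [-566.7 -616.     1.3] R_z [-0.e+00  1.e-04 -1.e+00]
log [[ 558.95264601 -113.02218971   72.        ]] skip [[ 595.10908013 -212.31796889   71.        ]] spray top [[765.53800564  32.22052149 130.        ]]
skip side [[ 568.37837724 -187.33412954   71.        ]] log side [[ 559.97854344 -112.2050477    72.        ]]
```

```bash
python3 -m handwheel '[[[-5,-5,-5],[0,0,0],0],[[-17,-18,-15],[0,0,0],0],[[-35,-38,-20],[0,0,0],0],[[-57,-62,-20],[0,0,0],0],[[-80,-87,-20],[0,0,0],0],[[-104,-113,-20],[0,0,0],0],[[-128,-139,-20],[0,0,0],0],[[-152,-165,-20],[0,0,0],0]]' 20
python3 -m handwheel '[[[-24,-26,0],[0,0,0],0],[[-48,-52,0],[0,0,0],0],[[-72,-78,0],[0,0,0],0],[[-96,-104,0],[0,0,0],0],[[-120,-130,0],[0,0,0],0],[[-144,-156,0],[0,0,0],0],[[-168,-182,0],[0,0,0],0],[[-192,-208,0],[0,0,0],0]]'
python3 d.py .5565 .2643 .23
```

```text
clock: 1.22
ee_pos: [0.335, -0.304, 0.2525]
ee_rot: [0.849, -0.529, 0.001, -0.0]
wrist_force: [0.6, 1.0, 1.6]
gripper_width: 0.0
clock: 1.88
ee_pos: [0.4362, -0.04, 0.2526]
ee_rot: [0.849, -0.528, 0.001, -0.001]
wrist_force: [0.3, 0.2, -0.7]
gripper_width: 0.0003
t 1.8833 pos [ 0.4362 -0.04    0.2526] F [ 0.3   0.2  -0.75] w 0.0003
delta mm [-219.9 -242.3   22.8] R_z [ 1.8e-03  1.0e-04 -1.0e+00]
```

```bash
python3 -m handwheel '[[[-24,-26,0],[0,0,0],0],[[-48,-52,0],[0,0,0],0],[[-72,-78,0],[0,0,0],0],[[-96,-104,0],[0,0,0],0],[[-120,-130,0],[0,0,0],0],[[-144,-156,0],[0,0,0],0],[[-166,-180,0],[0,0,0],0],[[-184,-200,0],[0,0,0],0]]'
python3 -m handwheel '[[[-15,-16,0],[0,0,0],0],[[-26,-29,0],[0,0,0],0],[[-34,-38,0],[0,0,0],0],[[-38,-42,0],[0,0,0],0],[[-38,-42,0],[0,0,0],0],[[-38,-42,0],[0,0,0],0],[[-38,-42,0],[0,0,0],0]]'
python3 d.py .5565 .2643 .12
python3 - <<'E'
from h import *
for n in('scene','wrist'):
    s=cams.snapshot(n);v=s['image'].copy()
    print(n,proj(s,[[.5565,.2643,.045]]))
    cv2.circle(v,tuple(int(a) for a in proj(s,[[.5565,.2643,.045]])[0]),3,(0,0,255),-1)
    cv2.imwrite(f'pics/over_{n}.png',v)
E
```

```text
clock: 2.55
ee_pos: [0.5343, 0.2139, 0.2525]
ee_rot: [0.849, -0.528, 0.0, -0.001]
wrist_force: [0.5, -1.5, 0.0]
gripper_width: 0.0001
clock: 3.13
ee_pos: [0.5554, 0.2623, 0.2516]
ee_rot: [0.849, -0.529, 0.0, 0.0]
wrist_force: [0.1, -0.4, -0.2]
gripper_width: 0.0
t 3.1333 pos [0.5554 0.2623 0.2516] F [ 0.07 -0.39 -0.15] w 0.0
delta mm [ -1.4  -1.9 131.6] R_z [-1.e-04 -5.e-04 -1.e+00]
scene [[349.77673375 165.03721831]]
wrist [[255.28908991 167.60017821]]
```

View pics/over_wrist.png

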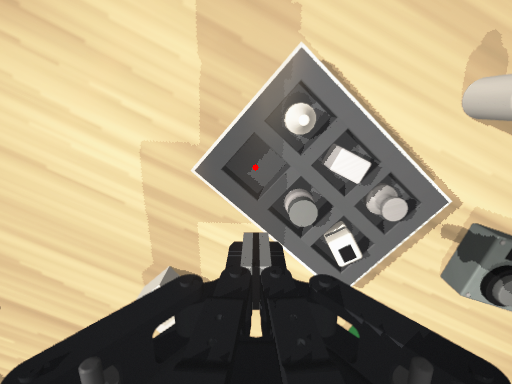

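The wrist view shows the computed point (red, 255,168) in the middle of the empty pocket, and the other five are filled. I trim the position, go down, and hold.

```bash
python3 -m handwheel '[[[-1,-2,0],[0,0,0],0],[[-1,-2,0],[0,0,0],0],[[-1,-2,10],[0,0,0],0],[[-1,-2,28],[0,0,0],0],[[-1,-2,48],[0,0,0],0],[[-1,-2,68],[0,0,0],0],[[-1,-2,88],[0,0,0],0],[[-1,-2,108],[0,0,0],0]]'
python3 -m handwheel '[[[0,0,16],[0,0,0],0],[[0,0,32],[0,0,0],0],[[0,0,46],[0,0,0],0],[[0,0,57],[0,0,0],0],[[0,0,65],[0,0,0],0],[[0,0,69],[0,0,0],0],[[0,0,71],[0,0,0],0],[[0,0,71],[0,0,0],0]]'
python3 d.py .5565 .2643 .0725
```

```text
clock: 3.9
ee_pos: [0.5569, 0.2647, 0.1416]
ee_rot: [0.849, -0.529, -0.0, 0.0]
wrist_force: [-0.2, 0.6, -0.0]
gripper_width: 0.0003
clock: 4.57
ee_pos: [0.5574, 0.265, 0.0722]
ee_rot: [0.849, -0.529, 0.0, -0.0]
wrist_force: [0.7, -0.5, -0.4]
gripper_width: 0.0002
t 4.5667 pos [0.5574 0.265  0.0722] F [ 0.7  -0.53 -0.39] w 0.0002
delta mm [ 0.2  1.1 -0.3] R_z [ 2.e-04 -0.e+00 -1.e+00]
```

Now 27 mm above the mouth. I hold for about 2.7 s, with a picture partway through.

```bash
H='-'; python3 -m handwheel '[[[0,0,0],[0,0,0],0],[[0,0,0],[0,0,0],0],[[0,0,0],[0,0,0],0],[[0,0,0],[0,0,0],0],[[0,0,0],[0,0,0],0],[[0,0,0],[0,0,0],0],[[0,0,0],[0,0,0],0],[[0,0,0],[0,0,0],0]]'
python3 -m handwheel '[[[0,0,0],[0,0,0],0],[[0,0,0],[0,0,0],0],[[0,0,0],[0,0,0],0],[[0,0,0],[0,0,0],0],[[0,0,0],[0,0,0],0],[[0,0,0],[0,0,0],0],[[0,0,0],[0,0,0],0],[[0,0,0],[0,0,0],0]]'
python3 -m handwheel '[[[0,0,0],[0,0,0],0],[[0,0,0],[0,0,0],0],[[0,0,0],[0,0,0],0],[[0,0,0],[0,0,0],0],[[0,0,0],[0,0,0],0],[[0,0,0],[0,0,0],0],[[0,0,0],[0,0,0],0],[[0,0,0],[0,0,0],0]]'
python3 -m handwheel '[[[0,0,0],[0,0,0],0],[[0,0,0],[0,0,0],0],[[0,0,0],[0,0,0],0],[[0,0,0],[0,0,0],0],[[0,0,0],[0,0,0],0],[[0,0,0],[0,0,0],0],[[0,0,0],[0,0,0],0],[[0,0,0],[0,0,0],0]]'
python3 - <<'E'
from h import *
a=cams.snapshot('scene')['image'][100:240,260:400];b=cams.snapshot('side')['image'][190:330,120:260]
cv2.imwrite('pics/hold.png',cv2.resize(np.hstack([a,b]),None,fx=2.8,fy=2.8))
E
python3 d.py .5565 .2643 .0725
```

```text
clock: 5.23
ee_pos: [0.5573, 0.265, 0.0723]
ee_rot: [0.849, -0.529, 0.0, 0.0]
wrist_force: [-0.1, -0.4, 0.7]
gripper_width: 0.0
clock: 5.9
ee_pos: [0.5573, 0.2649, 0.0723]
ee_rot: [0.849, -0.529, 0.0, 0.0]
wrist_force: [0.0, -0.5, -0.5]
gripper_width: 0.0003
clock: 6.57
ee_pos: [0.5573, 0.2649, 0.0723]
ee_rot: [0.849, -0.529, 0.0, 0.0]
wrist_force: [-0.2, -0.2, -0.1]
gripper_width: 0.0001
clock: 7.23
ee_pos: [0.5573, 0.2649, 0.0723]
ee_rot: [0.849, -0.529, 0.0, 0.0]
wrist_force: [-0.1, 0.1, 0.4]
gripper_width: 0.0001
t 7.3333 pos [0.5573 0.265  0.0723] F [-0.16 -0.62 -0.52] w -0.0004
delta mm [ 0.2  1.  -0.2] R_z [ 1.e-04 -1.e-04 -1.e+00]
```

View pics/hold.png

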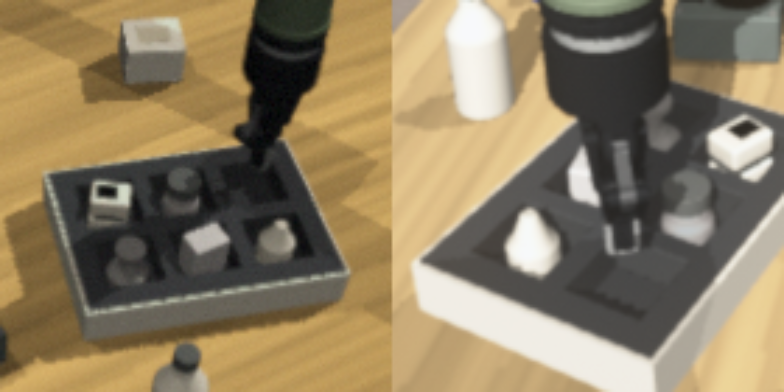

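Fingertips are over the empty pocket in both views, with no contact. Going straight up.

```bash
python3 -m handwheel '[[[0,0,-8],[0,0,0],0],[[0,0,-26],[0,0,0],0],[[0,0,-50],[0,0,0],0],[[0,0,-74],[0,0,0],0],[[0,0,-98],[0,0,0],0],[[0,0,-122],[0,0,0],0],[[0,0,-144],[0,0,0],0],[[0,0,-160],[0,0,0],0]]'
python3 -m handwheel '[[[0,0,-8],[0,0,0],0],[[0,0,-10],[0,0,0],0],[[0,0,-10],[0,0,0],0]]'
python3 d.py .5593 -.113 .24
```

```text
clock: 8.0
ee_pos: [0.5578, 0.2652, 0.2355]
ee_rot: [0.849, -0.529, 0.001, -0.001]
wrist_force: [0.2, -0.6, 0.2]
gripper_width: 0.0004
clock: 8.25
ee_pos: [0.5572, 0.2649, 0.2425]
ee_rot: [0.849, -0.529, 0.0, -0.0]
wrist_force: [-0.3, 0.5, -0.9]
gripper_width: 0.0003
t 8.25 pos [0.5572 0.2649 0.2425] F [-0.3   0.53 -0.85] w 0.0003
delta mm [340.1 164.8   2.5] R_z [ 4.e-04  1.e-04 -1.e+00]
```

```bash
python3 -m handwheel '[[[10,5,0],[0,0,0],0],[[30,15,0],[0,0,0],0],[[57,28,0],[0,0,0],0],[[85,41,0],[0,0,0],0],[[113,55,0],[0,0,0],0],[[141,68,0],[0,0,0],0],[[169,82,0],[0,0,0],0],[[197,95,0],[0,0,0],0]]'
python3 -m handwheel '[[[28,14,0],[0,0,0],0],[[56,27,0],[0,0,0],0],[[84,41,0],[0,0,0],0],[[108,53,0],[0,0,0],0],[[128,62,0],[0,0,0],0],[[140,68,0],[0,0,0],0],[[143,70,0],[0,0,0],0],[[143,70,0],[0,0,0],0]]'
python3 -m handwheel '[[[0,0,0],[0,0,0],0],[[0,0,0],[0,0,0],0]]'
python3 d.py .5593 -.113 .072
python3 - <<'E'
from h import *
s=cams.snapshot('wrist');v=s['image'].copy()
th=np.linspace(0,2*np.pi,60)
X=np.c_[.5593+.022*np.cos(th),-.113+.022*np.sin(th),np.full(60,.072)]
cv2.polylines(v,[np.round(proj(s,X)).astype(int)],True,(0,0,255))
cv2.imwrite('pics/over_btn.png',v)
E
```

```text
clock: 8.92
ee_pos: [0.5576, 0.0439, 0.2408]
ee_rot: [0.849, -0.529, -0.001, 0.001]
wrist_force: [0.7, -0.3, 1.0]
gripper_width: 0.0002
clock: 9.58
ee_pos: [0.5585, -0.1136, 0.2414]
ee_rot: [0.848, -0.529, -0.001, 0.0]
wrist_force: [-0.4, 0.5, -0.6]
gripper_width: 0.0
clock: 9.75
ee_pos: [0.559, -0.1118, 0.2421]
ee_rot: [0.849, -0.528, -0.0, -0.0]
wrist_force: [0.8, 0.3, 0.2]
gripper_width: -0.0001
t 9.75 pos [ 0.559  -0.1118  0.2421] F [0.81 0.26 0.2 ] w -0.0001
delta mm [  1.3   0.3 170.1] R_z [-4.e-04  5.e-04 -1.e+00]
```

View pics/over_btn.png

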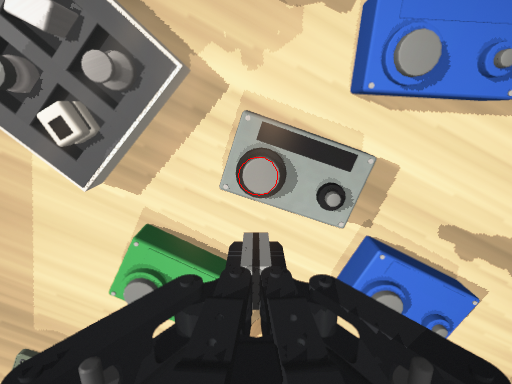

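The wrist view confirms it: the projected 44 mm circle sits on the large button of the grey box (260,177), and the small one is at (332,196). I go down to about 10 mm above it, then press slowly.

```bash
python3 -m handwheel '[[[1,0,8],[0,0,0],0],[[1,0,26],[0,0,0],0],[[1,0,50],[0,0,0],0],[[1,0,74],[0,0,0],0],[[1,0,98],[0,0,0],0],[[1,0,120],[0,0,0],0],[[1,0,138],[0,0,0],0],[[1,0,150],[0,0,0],0]]'
python3 -m handwheel '[[[0,0,6],[0,0,0],0],[[0,0,9],[0,0,0],0],[[0,0,10],[0,0,0],0],[[0,0,10],[0,0,0],0]]'
python3 d.py .5593 -.113 .066
```

```text
clock: 10.47
ee_pos: [0.5583, -0.1129, 0.0897]
ee_rot: [0.849, -0.528, -0.002, 0.001]
wrist_force: [-0.1, -0.0, 0.3]
gripper_width: 0.0002
clock: 10.8
ee_pos: [0.56, -0.1138, 0.0827]
ee_rot: [0.849, -0.529, 0.001, -0.0]
wrist_force: [0.6, -0.8, 0.7]
gripper_width: 0.0
t 10.8 pos [ 0.56   -0.1138  0.0827] F [ 0.64 -0.83  0.71] w 0.0
delta mm [-1.   0.3 16.7] R_z [ 1.e-03 -3.e-04 -1.e+00]
```

```bash
python3 -m handwheel '[[[0,0,4],[0,0,0],0],[[0,0,8],[0,0,0],0],[[0,0,10],[0,0,0],0],[[0,0,12],[0,0,0],0],[[0,0,14],[0,0,0],0],[[0,0,15],[0,0,0],0],[[0,0,16],[0,0,0],0],[[0,0,16],[0,0,0],0]]'
python3 d.py .5593 -.113 .066
```

```text
clock: 11.47
ee_pos: [0.5596, -0.1139, 0.0665]
ee_rot: [0.849, -0.529, 0.0, 0.0]
wrist_force: [-1.5, 0.1, 4.4]
gripper_width: 0.0002
t 11.4667 pos [ 0.5596 -0.1139  0.0665] F [-1.48  0.09  4.44] w 0.0002
delta mm [-0.9 -0.1  0.5] R_z [ 2.e-04 -1.e-04 -1.e+00]
```

Nearly down. I press another 2 mm until the force rises against the stop.

```bash
python3 -m handwheel '[[[0,0,0.5],[0,0,0],0],[[0,0,1],[0,0,0],0],[[0,0,1.5],[0,0,0],0],[[0,0,2],[0,0,0],0],[[0,0,2],[0,0,0],0],[[0,0,2],[0,0,0],0]]'
python3 d.py .5593 -.113 .066
```

```text
clock: 11.97
ee_pos: [0.5597, -0.1139, 0.0659]
ee_rot: [0.849, -0.529, 0.0, -0.0]
wrist_force: [-3.6, 0.8, 13.3]
gripper_width: 0.0002
t 11.9667 pos [ 0.5597 -0.1139  0.0659] F [-3.58  0.8  13.33] w 0.0002
delta mm [-1.  -0.1 -0.1] R_z [ 8.e-04 -3.e-04 -1.e+00]
```

It is on the stop: z 65.9 mm against the expected 66, with 13 N. I take a picture, lift, and move clear.

```bash
python3 -c "
from h import *
cv2.imwrite('pics/press.png',cams.snapshot('side')['image'])"
python3 -m handwheel '[[[0,0,-2],[0,0,0],0],[[0,0,-6],[0,0,0],0],[[0,0,-12],[0,0,0],0],[[0,0,-22],[0,0,0],0],[[0,0,-40],[0,0,0],0],[[0,0,-64],[0,0,0],0],[[0,0,-88],[0,0,0],0],[[0,0,-112],[0,0,0],0]]'
python3 -m handwheel '[[[0,0,-24],[0,0,0],0],[[0,0,-46],[0,0,0],0],[[0,0,-60],[0,0,0],0],[[0,0,-66],[0,0,0],0],[[0,0,-66],[0,0,0],0],[[0,0,-66],[0,0,0],0]]'
python3 d.py .5593 -.113 .24
python3 - <<'E'
from h import *
a=cams.snapshot('scene')['image'];b=cams.snapshot('side')['image'];c=cv2.imread('pics/press.png')
r=lambda i,x,y:cv2.resize(i[y:y+60,x:x+66],None,fx=4,fy=4)
cv2.imwrite('pics/after.png',np.vstack([np.hstack([r(c,205,155),r(b,205,155),r(a,200,185)]),cv2.resize(np.hstack([a,b]),(792,297))]))
E
```

```text
clock: 12.68
ee_pos: [0.5595, -0.1139, 0.1776]
ee_rot: [0.849, -0.529, 0.0, 0.0]
wrist_force: [-0.7, 0.1, -0.2]
gripper_width: -0.0001
clock: 13.18
ee_pos: [0.5593, -0.1138, 0.2418]
ee_rot: [0.849, -0.529, -0.0, 0.0]
wrist_force: [-0.5, 0.4, 0.3]
gripper_width: 0.0005
t 13.1833 pos [ 0.5593 -0.1138  0.2418] F [-0.53  0.39  0.32] w 0.0005
delta mm [-0.7 -0.4  1.8] R_z [-7.e-04  1.e-04 -1.e+00]
```

View pics/after.png

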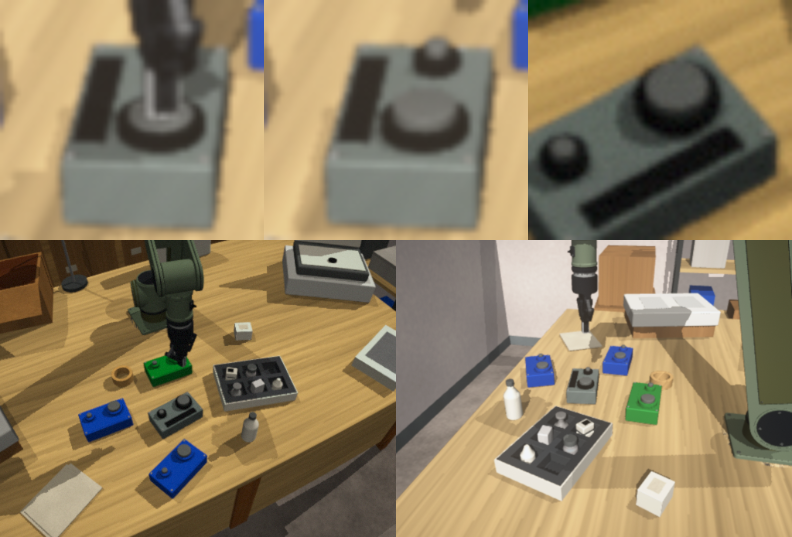

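The pictures show the button pressed in its housing, then back up afterwards. The scene is undisturbed and the tool is clear at z 0.24.

```bash
python3 -c "
from cell import job_done
print(job_done())"
```

```text
the job is handed in; nothing more can be done
None
```

The job is done and handed in at about 13.3 s, well inside the 42 s limit; no verdict is reported.

- **Pointing:** I brought the closed fingertips straight down over the empty pocket, the corner one at (0.5565, 0.264). They held 27 mm above its mouth, about 1 mm off its measured centre, for about 2.7 s and then went straight up. Wrist force stayed at noise level, under 1 N on each axis.
- **Button:** I pressed the larger button of the grey check-in box to its stop. The tool reached z 65.9 mm against the expected 66 mm, with 13 N. I then lifted clear to z 0.24 m.
- **Last checks:** the pictures show the larger button back up, the smaller one untouched and nothing else visibly moved.
- **What disagreed:** the first colour mask for the button leaked onto the box in the side view. I located the button by casting rays from both views instead, and these agreed to about 1 mm. Single-pixel estimates of the smaller button disagreed by some 37 mm between views, so I did not use them.

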